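# Press the lift lever to open a heavy chest flap

## Task

The heavy flap of the small wooden chest is opened with the lever beside it. First push the yellow safety chock sideways by its peg, sliding it along the bench without lifting or tipping it, until it is completely out from under the lever; then press the red pad at the lever's long end all the way down onto its stop, so the other end raises the flap, and finish while still holding it down there. Nothing is picked up: do not lift the lever, do not touch the flap, and leave everything else on the bench where it is.

Things in the scene. Friction and masses are not known exactly. Their poses are not given: they have to be found in the camera images.
- chest: Fixed plywood chest with fulcrum and stop, screwed to the bench. Origin on the bench (z = 0) right below the lever's fulcrum pin. Its x axis runs along the lever, from the long end towards the chest; y to the left of that, z up. The chest box fills x 105 to 250 mm, y -110 to 110, up to z 73; the fulcrum bracket x -30 to 30, y -55 to 55, up to z 91 (pin axis at x 0, z 75). The rubber stop, 26 mm high, stands at x -205 under the lever's pad. The bench is z = 0.
- flap: Heavy flap (dark wood with a steel plate on top, 180 x 230 x 24 mm, about 2.4 kg, varies), hinged at the chest's far end (chest x 245, z 75 mm). Origin on the hinge; z points up when shut. It stands shut (level) at the start; with the lever on its stop it is tilted about 0.20 rad. It falls shut when the lever is let go.
- flap_edge (a point): Middle of the flap's free edge, which overhangs the chest's near end; 84 mm above the bench when shut, about 36 mm higher when the lever is down.
- lever: Loose wooden lever, bar 30 mm wide and 16 mm thick, whose steel cross pin lies in the open slots of the fulcrum. Long arm towards the chest's -x (ends 230 mm from the pin) with a red pad, short arm (85 mm) with a steel roller under the flap's edge. At rest the long arm rises at 0.22 rad away from the pin (the flap's weight keeps it up); on its stop it slopes down at about 0.19 rad. Origin on the pin axis; its axes at the start are parallel to the chest's.
- lever_pad (a point): Middle of the top face of the red pad (50 x 50 mm, 18 mm thick) at the lever's long end; about 126 mm above the bench at rest and about 46 mm with the lever on its stop, going nearly straight down. Pressing takes 3 to 8 N, more once on the stop.
- lever_pin (a point): Middle of the lever's cross pin, 75 mm above the bench when seated in the fulcrum.
- chock: Loose yellow safety chock, 0.35 kg, standing on the bench across the lever. Origin at the bench under the middle of its block. A block 45 x 45 mm, 88 mm high, stands under the long arm (5 mm below it); from it a foot 45 mm wide and 18 mm high runs 100 mm along the chock's -y to carry an upright wooden peg. Slide it along its own -y (away from the lever, on the peg's side).
- chock_block (a point): Centre of the chock's tall block, 44 mm above the bench. The lever is clear when this point lies more than about 44 mm sideways (chest y) of the lever's centre line.
- chock_peg (a point): Middle of the chock's upright wooden peg (22 mm diameter, from 18 to 90 mm above the bench, this point at 54 mm), 105 mm along the chock's -y from the block's centre. Between block and peg is a gap of 71 mm, above the 18 mm high foot.
- jar: Bystander: closed jar, 72 mm diameter, 110 mm high, origin under its base. Leave alone.
- tape: Bystander: black tape measure, 70 x 75 x 36 mm, origin under its base. Leave alone.
- glue: Bystander: yellow glue bottle, 60 mm diameter, 170 mm high, origin under its base. Leave alone.
- offcut: Bystander: pine offcut lying flat, 140 x 70 x 19 mm, origin under its middle. Leave alone.
- hammer: Bystander: hammer lying on the bench. Leave alone.
- screwdriver: Bystander: screwdriver lying on the bench. Leave alone.
Things that resemble listed ones, but are neither listed nor needed, are in the scene too. Leave any grey look-alike of the chock alone.

How it is judged:
On the way, in this order (a step that is already met when the one before it is completed fails the run):
1. the chock has been slid clear of the lever ((y of chock_block in the frame of chest below -0.044 m or y of chock_block in the frame of chest above 0.044 m)), for 0.2 s.
2. the lever is pressed down and the flap is up (angle between flap's own z axis and vertical above 0.17 rad and contact force between the fingers and lever above 1 N), for 0.2 s.
At the end, for the whole second after the job is handed in: The flap is raised by the lever by more than 0.17 rad (about 0.20 on the stop) and still, the fingers are still pressing on the lever with more than 1 N, and the middle of the chock's block lies more than 44 mm to the side of the lever's centre line, not touching the lever (all of step 2 and (y of chock_block in the frame of chest below -0.044 m or y of chock_block in the frame of chest above 0.044 m) and contact force between flap and lever above 1 N and contact force between chock and lever below 0.2 N and angular speed of flap below 0.1 rad/s); the arm keeps its last pose, push and grip.
It fails at once if the chock is lifted or tipped over (more than 12 mm or 0.3 rad) (height (world z) of chock above 0.012 m or angle between chock's own z axis and vertical above 0.3 rad).
It fails at once if the lever is lifted out of its fulcrum or its long end is raised (height (world z) of lever_pin above 0.088 m or height (world z) of lever_pad above 0.146 m).
It fails at once if the robot touches the flap (over 0.5 N) (contact force between any of the fingers, the arm and flap above 0.5 N).
It fails at once if a bystander is moved more than 25 mm or tipped (distance of any of jar, tape, glue, offcut, hammer, screwdriver from where it was at the start of the episode above 0.025 m or angle between any of jar, glue, tape, offcut's own z axis and vertical above 0.4 rad).
It also fails if it takes over 45 s, if anything falls off the work surface, if the arm or the gripper's body presses on something with over 40 N, if the wrist force passes 120 N, or if a joint passes its speed limit or range.

## Robot

A 6-joint arm with a two-finger parallel gripper is mounted at the origin on the work surface. World frame = base frame: x ahead of the robot, y to its left, z up, the work surface at z = 0. Lengths are in m, angles in rad, forces in N, time in s.
With the tool pointing down it reaches from about 0.3 to 0.75 m from the base axis. Payload 8.5 kg.
Tool frame: the origin (TCP) lies between the finger pads; the fingertips stand 17 mm ahead of it and the grasp point (between the pads) lies 2 mm behind it; z points along the fingers, y is the line along which they close (so a half turn about z gives the same grasp; the last joint's range is limited). The gripper opens to 85 mm and grips with 20 to 120 N. Pads are 22 mm wide; open, the fingers measure 114 mm over their backs; the gripper's body (76 mm by 85 mm) begins 54 mm behind the grasp point. The pads swing forward as they close: fully open they stand 13 mm farther back than shut.
Start: joints at [-0.215, 0.381, 1.297, -0, 1.464, -0.215], TCP at [0.55, 0, 0.248] pointing down, gripper open.
Joint ranges: [-3.11, 3.11], [-0.89, 2.33], [0.22, 2.48], [-1.42, 4.56], [0.17, 2.85], [-2.88, 2.88]. Speed limits (rad/s): [2.39, 2.39, 3.14, 3.14, 3.14, 3.14].

## Interface

Orientations are given as a rotation vector (axis times angle).
In Python, from rig import robot gives the robot as it stands. The module is installed in compiled form; this text tells all that it offers.
- The arm moves only by the shell command python3 -m jog 'ROWS' [FORCE]. ROWS is JSON, a list of rows, each an object with "gripper": the closure, from 0 (fully open) to 1 (shut); "offset": the shift along the world's x, y, z in m, a list of three; "turn": the turn, a rotation vector about the world's x, y, z in rad, a list of three. In form: [{"gripper": gripper, "offset": [x, y, z], "turn": [rx, ry, rz]}, ...]. A call has 1 to 12 rows; each row shifts and turns the commanded pose from where the row before left it; what a row does not reach is not made up. A row lasts 1/10 s, in which the tool goes at most 50 mm and 8.59 degrees, less where a joint would pass 70% of its speed; a pose out of reach is approached as far as the arm can. A call is refused whole if a number of a shift passes 0.05 or a number of a turn 0.15, either way. A call with a gripper value outside its range is refused whole. The fingers move at their own pace and stop on an object; FORCE is the grip in N (left out, the last holds). Time passes only in rows, so rows that do not move let the fingers close. It gives the time, the measured TCP pose, the force, the opening and the grip force at its end, in the units of the state.
- robot.read_state(): the state, without advancing time (a new reading comes with each control period).
- robot.capture(name): name is "scene" or "side" or "wrist"; returns the picture (400x640x3 uint8, red, green, blue); there is no depth.
- robot.camera_model(name): a dict with "fx", "fy", "cx", "cy" (pixels), "D" ([k1, k2, p1, p2, k3] as OpenCV has them; the pictures are not rectified), "xyz" and "orientation" of the camera in the world. Camera axes: x right, y down, z forward; pixel columns grow to the right and rows downward; lengths in m; the calibration is good to about 2 mm. A picture is of the moment at which its call begins: read the wrist's pose just before it. camera_model takes no time and is no camera call; for the wrist camera it gives the pose at the moment of the call.
- robot.hand_in(): hands the job in; it is judged then, once.
The state is a dict: "time": time; "q": joint angles; "qvel": joint speeds; "effort": joint torques, N m; "tool_pos": TCP position; "eef_rot": TCP orientation; "force": force on the tool from outside, world axes, zero at the start; "ft_torque": the same for the moment, N m; "opening": finger opening in m; "gripper_force": force on a finger pad.
Only numpy, scipy, OpenCV 4.12 (cv2) and the standard library are available. Lean on these libraries where they do the work, as an engineer would, in place of code of your own. Each camera call takes 0.05 s, during which the arm holds its last target. There are 200 camera calls.

## Working session

There is one attempt and no reset: what is moved stays moved. The work goes in short steps, Python scripts to look and compute and a shell command to move; the robot and the scene stay as the last step left them, time stands still between calls to the robot, and variables do not carry over. Pictures are saved under pics/ and viewed, at most 10 in all, crops included, and the job is handed in when it is done.

```bash
mkdir -p pics
cat > h.py <<'E'
import cv2,numpy as np
from scipy.spatial.transform import Rotation as R
from rig import robot
def snap(n,f):
    m=robot.camera_model(n); im=robot.capture(n); cv2.imwrite('pics/'+f,im[:,:,::-1]); return m
def rot(m):
    o=np.array(m['orientation'],float)
    return o if o.shape==(3,3) else (R.from_rotvec(o).as_matrix() if o.size==3 else R.from_quat(o).as_matrix())
def ray(m,u,v):
    K=np.array([[m['fx'],0,m['cx']],[0,m['fy'],m['cy']],[0,0,1]])
    p=cv2.undistortPoints(np.array([[[u,v]]],float),K,np.array(m['D'],float))[0,0]
    return np.array(m['xyz']),rot(m)@np.array([p[0],p[1],1])
def atz(m,u,v,z):
    c,d=ray(m,u,v); return c+d*(z-c[2])/d[2]
def proj(m,P):
    K=np.array([[m['fx'],0,m['cx']],[0,m['fy'],m['cy']],[0,0,1]]);r=rot(m)
    return cv2.projectPoints(np.atleast_2d(P).astype(float),cv2.Rodrigues(r.T)[0],-r.T@np.array(m['xyz']),K,np.array(m['D'],float))[0][:,0]
E
python3 - <<'E'
from h import *
for n in('scene','side'): print(n,snap(n,n+'0.png'))
print(robot.read_state())
E
```

```text
scene {'fx': 518.968447609815, 'fy': 518.968447609815, 'cx': 310.28272211523085, 'cy': 200.7339956488506, 'D': array([-0.09338719,  0.        ,  0.        ,  0.        ,  0.        ]), 'xyz': array([0.83692162, 0.55409106, 1.29404239]), 'orientation': array([-0.71771828, -2.79975909,  0.78803657])}
side {'fx': 396.7538380969829, 'fy': 396.7538380969829, 'cx': 318.0748341440032, 'cy': 199.65992806946522, 'D': array([-0.03807398,  0.        ,  0.        ,  0.        ,  0.        ]), 'xyz': array([ 0.22559163, -0.82476711,  0.99111538]), 'orientation': array([-2.37254569,  0.442184  , -0.15765254])}
{'time': 0.1, 'q': array([-2.15286506e-01,  3.81144455e-01,  1.29812235e+00, -4.37069435e-06,
        1.46356503e+00, -2.15331363e-01]), 'qvel': array([-1.02699516e-03, -6.56573150e-04, -7.74348845e-04,  4.45476244e-04,
        8.00864023e-05,  1.62161839e-03]), 'effort': array([ 3.76895419e-03, -4.49219084e+01, -2.31655884e+01, -2.33104493e-04,
        3.63802450e-03,  7.57992581e-06]), 'tool_pos': array([5.49784379e-01, 5.11675678e-05, 2.47786113e-01]), 'eef_rot': array([-2.22065502e+00, -2.22075568e+00,  1.05592994e-03]), 'force': array([ 0.20518889, -0.87468689,  0.84888906]), 'ft_torque': array([-0.00740036,  0.04810411,  0.01923123]), 'gripper_force': 0.0, 'opening': 0.08565879166218614}
```

View pics/scene0.png

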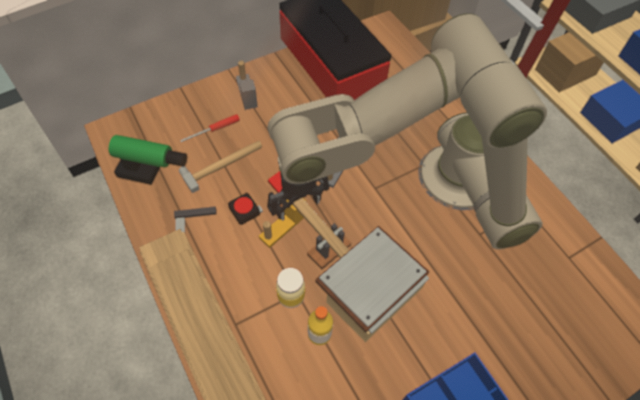

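View pics/side0.png

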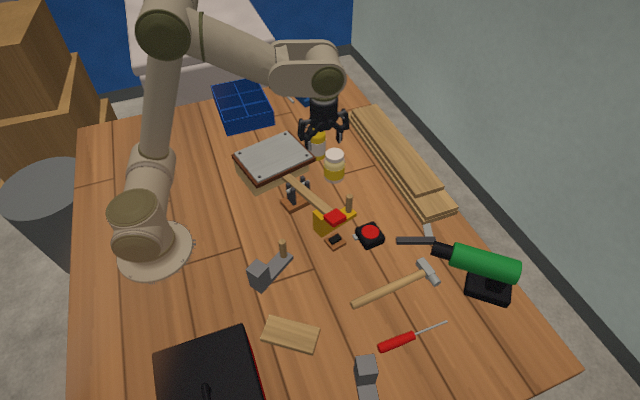

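The scene view shows the yellow chock at about (280,230) with its peg at (267,230), the lever at (322,225), the flap at (372,280), and the jar at (290,283) near the peg. In the side view the chock block is at (322,220), its peg at (348,203), the pad at (335,216) and the tape at (370,235). The grey look-alikes are at side (265,270) and (366,375), and the glue bottle is yellow too. I choose the yellow chock under the lever and check it in a crop.

Run:
```python
import cv2
a=cv2.imread('pics/side0.png')[125:265,225:400]; cv2.imwrite('pics/sc.png',cv2.resize(a,None,fx=4,fy=4,interpolation=cv2.INTER_CUBIC))
a=cv2.imread('pics/scene0.png')[165:345,225:440]; cv2.imwrite('pics/cc.png',cv2.resize(a,None,fx=3.3333,fy=3.3333,interpolation=cv2.INTER_CUBIC))
```

```text
(no output)
```

View pics/sc.png

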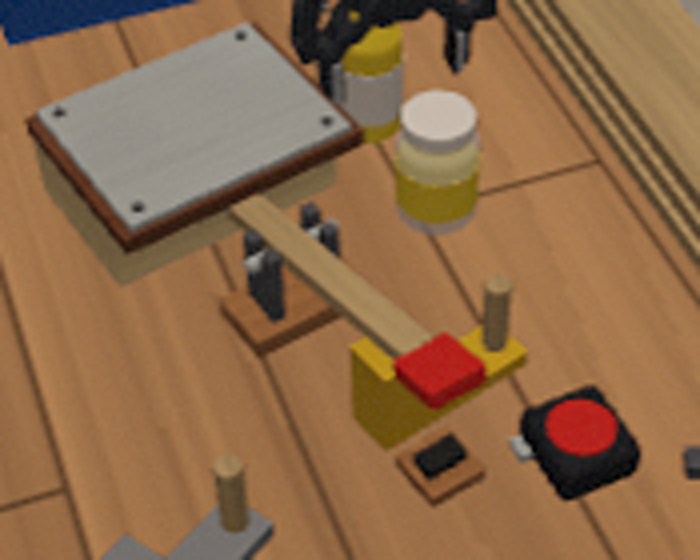

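View pics/cc.png

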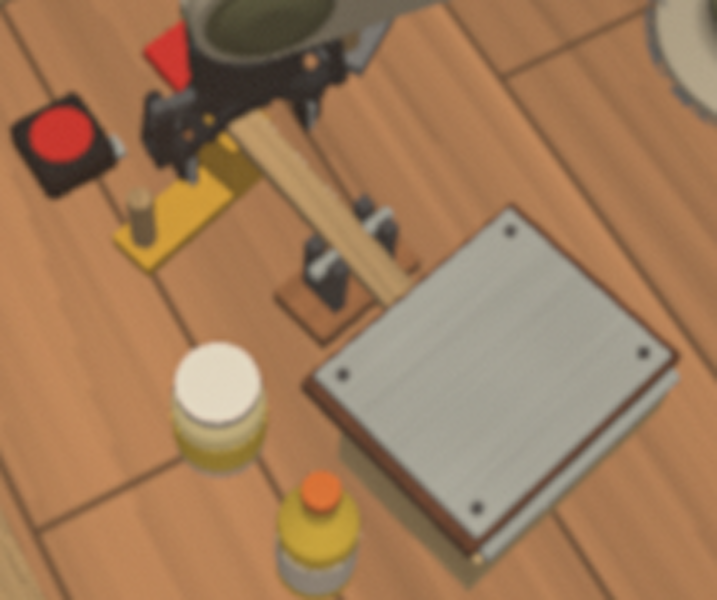

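Run:
```python
from h import *
S=robot.camera_model('side');C=robot.camera_model('scene')
s=lambda u,v,z:print('side',(u,v,z),atz(S,225+u/4,125+v/4,z).round(4))
c=lambda u,v,z:print('scene',(u,v,z),atz(C,225+u/3.3333,165+v/3.3333,z).round(4))
print('pad');s(440,367,.126)
print('peg top');s(498,284,.09);c(138,195,.09)
print('peg base');s(494,347,.018);c(144,240,.018)
print('foot end');s(525,352,.018);c(115,240,.018);c(150,272,.018)
print('block top corner');s(351,342,.088);
print('block bottom near corner');s(388,448,0)
print('flap corners FL,FR,HR,HL');
for p in((305,378),(510,206),(678,352),(475,548)):c(*p,.096)
for p in((360,132),(130,238),(30,120),(250,25)):s(*p,.096)
print('jar top');s(438,118,.11);c(217,382,.11)
print('tape top');s(582,427,.036);c(62,135,.036)
print('pin ends');c(318,270,.075);c(388,215,.075)
```

```text
pad
side (440, 367, 0.126) [ 0.5183 -0.1709  0.126 ]
peg top
side (498, 284, 0.09) [ 0.6039 -0.0833  0.09  ]
scene (138, 195, 0.09) [ 0.6043 -0.0817  0.09  ]
peg base
side (494, 347, 0.018) [ 0.6032 -0.0858  0.018 ]
scene (144, 240, 0.018) [ 0.605 -0.079  0.018]
foot end
side (525, 352, 0.018) [ 0.6242 -0.0996  0.018 ]
scene (115, 240, 0.018) [ 0.6262 -0.0905  0.018 ]
scene (150, 272, 0.018) [ 0.6139 -0.0501  0.018 ]
block top corner
side (351, 342, 0.088) [ 0.4784 -0.0955  0.088 ]
block bottom near corner
side (388, 448, 0) [ 0.4921 -0.1362  0.    ]
flap corners FL,FR,HR,HL
scene (305, 378, 0.096) [0.5657 0.121  0.096 ]
scene (510, 206, 0.096) [0.3517 0.0712 0.096 ]
scene (678, 352, 0.096) [0.3078 0.239  0.096 ]
scene (475, 548, 0.096) [0.5236 0.2931 0.096 ]
side (360, 132, 0.096) [0.564  0.1126 0.096 ]
side (130, 238, 0.096) [0.3513 0.0627 0.096 ]
side (30, 120, 0.096) [0.3084 0.23   0.096 ]
side (250, 25, 0.096) [0.5223 0.2836 0.096 ]
jar top
side (438, 118, 0.11) [0.6254 0.0904 0.11  ]
scene (217, 382, 0.11) [0.6273 0.0978 0.11  ]
tape top
side (582, 427, 0.036) [ 0.626  -0.1962  0.036 ]
scene (62, 135, 0.036) [ 0.6246 -0.1932  0.036 ]
pin ends
scene (318, 270, 0.075) [0.5072 0.0385 0.075 ]
scene (388, 215, 0.075) [0.4338 0.0226 0.075 ]
```

Both cameras agree to a few mm: peg at (0.604, -0.082), block at (0.503, -0.112), and the chock's -y direction at about 17°. The pad is at (0.518, -0.171) and the pin at (0.471, 0.029), and their distance matches the description. I'll straddle the peg, turned 0.29 rad, and drag it.

```bash
python3 -m jog '[{"gripper":0,"offset":[0.0135,-0.0205,-0.02],"turn":[0,0,0.0725]},{"gripper":0,"offset":[0.0135,-0.0205,-0.02],"turn":[0,0,0.0725]},{"gripper":0,"offset":[0.0135,-0.0205,-0.02],"turn":[0,0,0.0725]},{"gripper":0,"offset":[0.0135,-0.0205,-0.02],"turn":[0,0,0.0725]},{"gripper":0.2,"offset":[0,0,0],"turn":[0,0,0]},{"gripper":0.2,"offset":[0,0,0],"turn":[0,0,0]},{"gripper":0.2,"offset":[0,0,0],"turn":[0,0,0]}]' 20
python3 - <<'E'
from h import *
m=snap('wrist','w1.png');print(m['xyz'],proj(m,[[.604,-.082,.09],[.604,-.082,.018]]))
E
```

```text
time: 0.8
tool_pos: [0.6039, -0.0813, 0.1692]
eef_rot: [1.877, 2.518, 0.001]
force: [0.4, -1.2, 1.5]
opening: 0.068
gripper_force: 0.0
[ 0.58451194 -0.01501969  0.29611202] [[321.95343807 216.03323553]
 [322.09628489 191.15228077]]
```

View pics/w1.png

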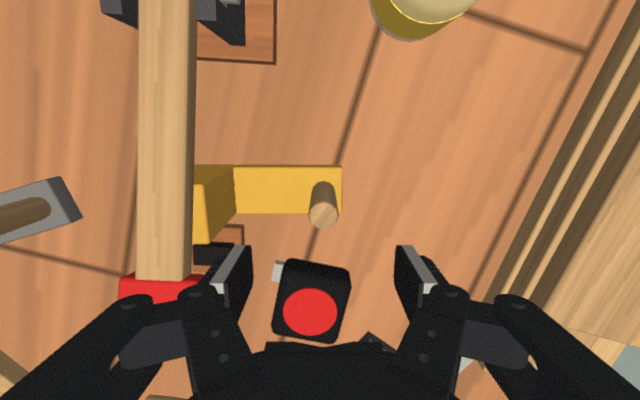

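The wrist view shows the peg top at (322,216), exactly as predicted, with the yellow foot aligned to the tool. The lever is at x≈165 and the left finger stays clear of it. I'll descend.

```bash
python3 -m jog '[{"gripper":0.2,"offset":[0,0,-0.03],"turn":[0,0,0]},{"gripper":0.2,"offset":[0,0,-0.03],"turn":[0,0,0]},{"gripper":0.2,"offset":[0,0,-0.03],"turn":[0,0,0]},{"gripper":0.2,"offset":[0,0,-0.02],"turn":[0,0,0]},{"gripper":0.2,"offset":[0,0,-0.01],"turn":[0,0,0]},{"gripper":0.55,"offset":[0,0,0],"turn":[0,0,0]},{"gripper":0.55,"offset":[0,0,0],"turn":[0,0,0]},{"gripper":0.55,"offset":[0,0,0],"turn":[0,0,0]},{"gripper":0.55,"offset":[0,0,0],"turn":[0,0,0]}]'
```

```text
time: 1.75
tool_pos: [0.6044, -0.0821, 0.0494]
eef_rot: [1.876, 2.518, 0.001]
force: [0.3, -1.7, -0.3]
opening: 0.0385
gripper_force: 0.0
```

```bash
python3 -m jog '[{"gripper":0.55,"offset":[0.004,0.0012,0],"turn":[0,0,0]},{"gripper":0.55,"offset":[0.007,0.0021,0],"turn":[0,0,0]},{"gripper":0.55,"offset":[0.007,0.0021,0],"turn":[0,0,0]},{"gripper":0.55,"offset":[0.007,0.0021,0],"turn":[0,0,0]},{"gripper":0.55,"offset":[0.008,0.0024,0],"turn":[0,0,0]},{"gripper":0.55,"offset":[0.008,0.0024,0],"turn":[0,0,0]},{"gripper":0.55,"offset":[0.008,0.0024,0],"turn":[0,0,0]},{"gripper":0.55,"offset":[0.008,0.0024,0],"turn":[0,0,0]},{"gripper":0.55,"offset":[0.008,0.0024,0],"turn":[0,0,0]},{"gripper":0.55,"offset":[0.008,0.0024,0],"turn":[0,0,0]},{"gripper":0.55,"offset":[0.008,0.0024,0],"turn":[0,0,0]},{"gripper":0.55,"offset":[0.004,0.0012,0],"turn":[0,0,0]}]'
python3 - <<'E'
from h import *
m=snap('wrist','w2.png');m=snap('side','s2.png')
import cv2
a=cv2.imread('pics/s2.png')[125:265,225:400]; cv2.imwrite('pics/s2c.png',cv2.resize(a,None,fx=4,fy=4,interpolation=cv2.INTER_CUBIC))
E
```

```text
time: 2.95
tool_pos: [0.6898, -0.0562, 0.0482]
eef_rot: [1.877, 2.519, 0.0]
force: [-2.1, -1.3, 2.6]
opening: 0.0385
gripper_force: 1.8
```

View pics/s2c.png

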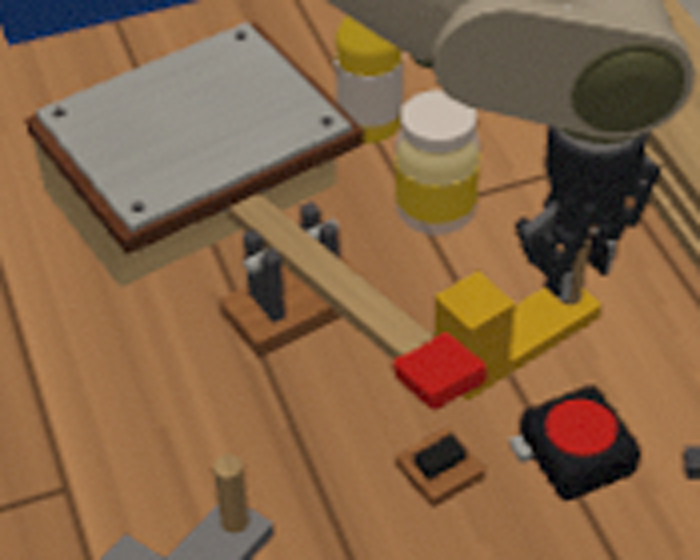

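The block (top centre at crop (475,302)) now stands beside the lever, upright, and everything else is where it was. I'll check the clearance.

Run:
```python
from h import *
S=robot.camera_model('side')
p=atz(S,225+475/4,125+302/4,.088);print(p,(p[:2]-np.array([.5183,-.1709]))@np.array([-.970,-.243]))
```

```text
[ 0.58077482 -0.0923537   0.088     ] -0.0796873251324365
```

```bash
python3 -m jog '[{"gripper":0.3,"offset":[-0.008,-0.0024,0],"turn":[0,0,0]},{"gripper":0.3,"offset":[0,0,0],"turn":[0,0,0]},{"gripper":0.3,"offset":[0,0,0.01],"turn":[0,0,0]},{"gripper":0.3,"offset":[0,0,0.03],"turn":[0,0,0]},{"gripper":0.3,"offset":[0,0,0.04],"turn":[0,0,0]},{"gripper":0.3,"offset":[0,0,0.04],"turn":[0,0,0]},{"gripper":0.3,"offset":[0,0,0.03],"turn":[0,0,0]},{"gripper":1,"offset":[-0.033,-0.022,0],"turn":[0,0,0]},{"gripper":1,"offset":[-0.033,-0.023,0],"turn":[0,0,0]},{"gripper":1,"offset":[-0.033,-0.022,0],"turn":[0,0,0]},{"gripper":1,"offset":[-0.033,-0.023,0],"turn":[0,0,0]},{"gripper":1,"offset":[-0.032,-0.022,0],"turn":[0,0,0]}]'
python3 -m jog '[{"gripper":1,"offset":[0,0,-0.01],"turn":[0,0,0]},{"gripper":1,"offset":[0,0,-0.01],"turn":[0,0,0]},{"gripper":1,"offset":[0,0,0],"turn":[0,0,0]},{"gripper":1,"offset":[0,0,0],"turn":[0,0,0]}]'
python3 - <<'E'
from h import *
m=snap('wrist','w3.png');print(proj(m,[[.5183,-.1709,.126]]),robot.read_state()['tool_pos'])
E
```

```text
time: 4.25
tool_pos: [0.5156, -0.1716, 0.1993]
eef_rot: [1.876, 2.518, 0.0]
force: [1.1, -1.0, 1.1]
opening: 0.0001
gripper_force: 0.0
time: 4.65
tool_pos: [0.5177, -0.1703, 0.1781]
eef_rot: [-1.875, -2.52, -0.0]
force: [0.1, 1.0, -0.2]
opening: -0.0003
gripper_force: 0.0
[[322.80678133 230.19745495]] [ 0.51769529 -0.17038185  0.17832455]
```

View pics/w3.png

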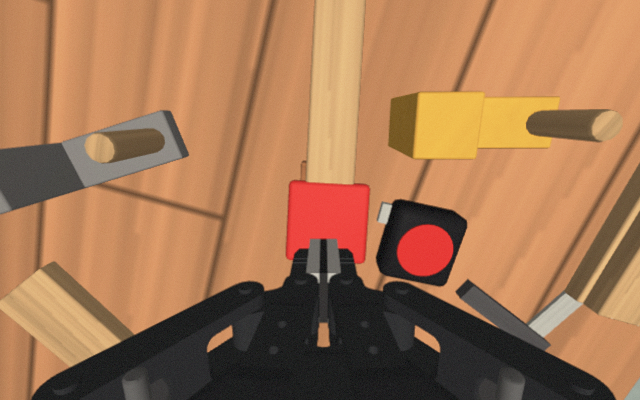

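The pad centre is at (328,222) against the predicted (323,230), so a shift of about 5 mm corrects it. The chock is well clear and upright. I'll press down.

```bash
python3 -m jog '[{"gripper":1,"offset":[0.002,0.005,-0.015],"turn":[0,0,0]},{"gripper":1,"offset":[0,0,-0.012],"turn":[0,0,0]},{"gripper":1,"offset":[0,0,-0.008],"turn":[0,0,0]},{"gripper":1,"offset":[0,0,-0.008],"turn":[0,0,0]},{"gripper":1,"offset":[0,0,-0.008],"turn":[0,0,0]},{"gripper":1,"offset":[0,0,-0.01],"turn":[0,0,0]},{"gripper":1,"offset":[0,0,-0.01],"turn":[0,0,0]},{"gripper":1,"offset":[0,0,-0.01],"turn":[0,0,0]},{"gripper":1,"offset":[0,0,-0.01],"turn":[0,0,0]},{"gripper":1,"offset":[0,0,-0.01],"turn":[0,0,0]},{"gripper":1,"offset":[0,0,-0.008],"turn":[0,0,0]},{"gripper":1,"offset":[0,0,0],"turn":[0,0,0]}]'
```

```text
time: 5.9
tool_pos: [0.5194, -0.1663, 0.069]
eef_rot: [1.877, 2.519, 0.0]
force: [1.3, -1.4, 1.5]
opening: 0.0003
gripper_force: 1.1
```

```bash
python3 -m jog '[{"gripper":1,"offset":[0,0,-0.004],"turn":[0,0,0]},{"gripper":1,"offset":[0,0,-0.004],"turn":[0,0,0]},{"gripper":1,"offset":[0,0,0],"turn":[0,0,0]},{"gripper":1,"offset":[0,0,0],"turn":[0,0,0]}]'
python3 - <<'E'
from h import *
m=snap('side','s4.png')
a=cv2.imread('pics/s4.png')[125:265,225:400]; cv2.imwrite('pics/s4c.png',cv2.resize(a,None,fx=4,fy=4,interpolation=cv2.INTER_CUBIC))
E
```

```text
time: 6.3
tool_pos: [0.5196, -0.1659, 0.0646]
eef_rot: [1.875, 2.517, 0.001]
force: [-6.8, 3.7, 31.4]
opening: -0.0001
gripper_force: 14.5
```

View pics/s4c.png

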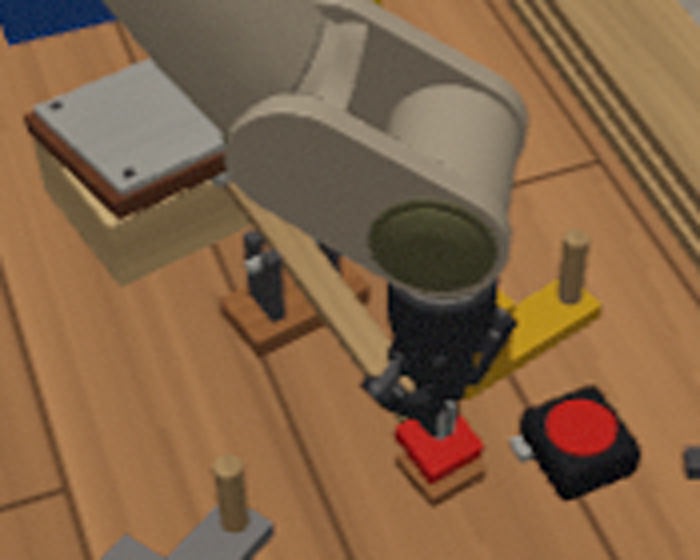

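The pad is on its stop at crop (440,450), the flap is raised, and the chock is clear at (545,325). The tool is pressing with about 31 N. I'll hold briefly and hand in.

```bash
python3 -m jog '[{"gripper":1,"offset":[0,0,0],"turn":[0,0,0]},{"gripper":1,"offset":[0,0,0],"turn":[0,0,0]},{"gripper":1,"offset":[0,0,0],"turn":[0,0,0]},{"gripper":1,"offset":[0,0,0],"turn":[0,0,0]}]'; python3 -c "
from rig import robot
print(robot.read_state()['force']);print(robot.hand_in())"
```

```text
time: 6.75
tool_pos: [0.5196, -0.1659, 0.0646]
eef_rot: [1.875, 2.517, 0.001]
force: [-6.3, 4.5, 29.9]
opening: -0.0001
gripper_force: 14.4
[-6.34892017  4.46224455 29.91533374]
the job is handed in; nothing more can be done
None
```

The chock was slid about 80 mm clear of the lever, the pad is held down on its stop at about 30 N with the flap raised, and the job is handed in; no verdict was returned.

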